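# Set up the wheel-bonding stack in the race pit

## Task

Get the freshly bonded foam wheels pressed for curing: first move the blue battery pack out of the way into the red tray, then tip the orange work stand over against the low aluminium strip, so that it lies on its four rubber feet, straddling the strip, with its round black plate facing up. Layer every yellow-hubbed foam wheel flat into one centred stack on that plate, and only when all of them are there put the steel weight disc flat and centred on top. Leave everything else on the bench where it is.

Things in the scene. Friction and masses are not known exactly. Their poses are not given: they have to be found in the camera images.
- stop: Bare aluminium strip screwed to the bench, 16 (x) by 150 (y) by 8 mm high (z). Origin on the bench under its centre. The stand starts on its -x side with its base edge 3 to 9 mm from the strip's -x face, and is to fall over it towards its +x. Once down, the stand covers the strip's +x side out to about 145 mm.
- stand: Orange plastic work stand, 0.55 kg, standing on end: 70 deep (x), 110 wide (y), 150 mm tall (z). Origin under its middle. On its +x side four rubber feet, 16 mm across, 10 mm high, 48 and 135 mm up, 42 mm either side. Pushed level at its -x side, 130 to 145 mm up (a few N), it tips over the strip and falls by itself beyond about 30 degrees. Lying on its feet: its z along the strip's +x, its x down.
- plate (a point): Centre of the outer face of the stand's round black plate, 80 mm across and 4 mm proud, in the middle of the stand's -x side, which looks towards the robot (75 mm above its underside, 39 mm from its mid-plane); axes as the stand's. With the stand lying on its feet it looks up, 84 mm above the bench, about 45 to 75 mm beyond the strip's centre along the strip's +x.
- battery_centre (a point): Centre of the hard-cased battery pack, blue with a black band, 96 (x) by 47 (y) by 25 mm (z), 0.2 kg, lying flat on the bench where the stand must fall.
- tray: Red tray fixed to the bench, 170 (x) by 140 (y) mm, walls 4 mm thick and 12 mm high, floor 4 mm thick. Origin under its centre. The battery pack must lie flat inside it, its centre within about 60 mm (x) and 50 mm (y) of the tray's.
- weight_centre (a point): Centre of the bright steel weight disc with a red spot, 56 mm across, 22 mm thick (z along its axis), about 0.4 kg, lying flat on the bench.
- wheel1_centre (a point): Centre of a foam wheel: dark grey foam tyre with a yellow hub, 50 mm across, 20 mm thick (z along its axis; both sides alike), 35 g, lying flat on the bench. There may be 4 to 6 of these; absent ones read None.
- wheel2_centre (a point): Centre of a foam wheel: dark grey foam tyre with a yellow hub, 50 mm across, 20 mm thick (z along its axis; both sides alike), 35 g, lying flat on the bench. There may be 4 to 6 of these; absent ones read None.
- wheel3_centre (a point): Centre of a foam wheel: dark grey foam tyre with a yellow hub, 50 mm across, 20 mm thick (z along its axis; both sides alike), 35 g, lying flat on the bench. There may be 4 to 6 of these; absent ones read None.
- wheel4_centre (a point): Centre of a foam wheel: dark grey foam tyre with a yellow hub, 50 mm across, 20 mm thick (z along its axis; both sides alike), 35 g, lying flat on the bench. There may be 4 to 6 of these; absent ones read None.
- wheel5_centre (a point): Centre of a foam wheel: dark grey foam tyre with a yellow hub, 50 mm across, 20 mm thick (z along its axis; both sides alike), 35 g, lying flat on the bench. There may be 4 to 6 of these; absent ones read None.
- wheel6_centre (a point): Centre of a foam wheel: dark grey foam tyre with a yellow hub, 50 mm across, 20 mm thick (z along its axis; both sides alike), 35 g, lying flat on the bench. There may be 4 to 6 of these; absent ones read None.
Mind the look-alikes: they are no part of the job. What is shaped like the part that bears wheel3_centre but green is not meant.

How it is judged:
On the way, in this order (a step that is already met when the one before it is completed fails the run):
1. the battery pack lies in the red tray (x of battery_centre in the frame of tray between -0.06 and 0.06 m and y of battery_centre in the frame of tray between -0.05 and 0.05 m and z of battery_centre in the frame of tray below 0.03 m and contact force between the fingers and battery below 0.3 N), for 0.2 s.
2. the stand lies on its feet over the strip, plate up (angle between the x axis of plate and the z axis of stop, either way round below 0.06 rad and height (world z) of plate above 0.07 m and angle between the z axis of plate and the x axis of stop, either way round below 0.25 rad and x of plate in the frame of stop between 0.03 and 0.105 m and y of plate in the frame of stop between -0.035 and 0.035 m and linear speed of stand below 0.02 m/s and contact force between the fingers and stand below 0.3 N), for 0.2 s.
3. all foam wheels lie in a centred stack on the plate, released, the weight not yet there (angle between the x axis of plate and the z axis of stop, either way round below 0.06 rad and height (world z) of plate above 0.07 m and angle between the z axis of plate and the x axis of stop, either way round below 0.25 rad and x of plate in the frame of stop between 0.03 and 0.105 m and y of plate in the frame of stop between -0.035 and 0.035 m and horizontal distance between each of wheel1_centre, wheel2_centre, wheel3_centre, wheel4_centre, wheel5_centre, wheel6_centre and plate below 0.012 m and angle between the z axis of each of wheel1_centre, wheel2_centre, wheel3_centre, wheel4_centre, wheel5_centre, wheel6_centre and the z axis of stop, either way round below 0.12 rad and height (world z) of each of wheel1_centre, wheel2_centre, wheel3_centre, wheel4_centre, wheel5_centre, wheel6_centre above 0.085 m and contact force between the fingers and wheel1 below 0.3 N and contact force between the fingers and wheel2 below 0.3 N and contact force between the fingers and wheel3 below 0.3 N and contact force between the fingers and wheel4 below 0.3 N and contact force between the fingers and wheel5 below 0.3 N and contact force between the fingers and wheel6 below 0.3 N and horizontal distance between weight_centre and plate above 0.06 m), for 0.2 s.
At the end, for the whole second after the job is handed in: Battery centred in the tray within 60 by 50 mm; stand level on its feet over the strip (plate 30-105 mm beyond it, 35 mm sideways, 0.25 rad); every wheel and, on top, the weight lie flat (0.12 rad) with centres within 12 mm of the plate centre; all at rest (x of battery_centre in the frame of tray between -0.06 and 0.06 m and y of battery_centre in the frame of tray between -0.05 and 0.05 m and z of battery_centre in the frame of tray below 0.03 m and angle between the x axis of plate and the z axis of stop, either way round below 0.06 rad and height (world z) of plate above 0.07 m and angle between the z axis of plate and the x axis of stop, either way round below 0.25 rad and x of plate in the frame of stop between 0.03 and 0.105 m and y of plate in the frame of stop between -0.035 and 0.035 m and horizontal distance between each of wheel1_centre, wheel2_centre, wheel3_centre, wheel4_centre, wheel5_centre, wheel6_centre, weight_centre and plate below 0.012 m and angle between the z axis of each of wheel1_centre, wheel2_centre, wheel3_centre, wheel4_centre, wheel5_centre, wheel6_centre, weight_centre and the z axis of stop, either way round below 0.12 rad and height (world z) of each of wheel1_centre, wheel2_centre, wheel3_centre, wheel4_centre, wheel5_centre, wheel6_centre above 0.085 m and height (world z) of weight_centre above 0.155 m and linear speed of each of wheel1, wheel2, wheel3, wheel4, wheel5, wheel6, weight, stand, battery below 0.02 m/s); the robot touches nothing.
It fails at once if a bystander (tin, can, oil bottle, hex driver, tape roll) is moved by more than 50 mm (distance of any of tin, can, oil, driver_a, driver_b, tape from where it was at the start of the episode above 0.05 m).
Of wheel1, wheel2, wheel3, wheel4, wheel5, wheel6 only 4 to 6 are there at a start; the rules pass over those that are not, and their reading is None.
At some moment in a run one of battery, weight may be knocked a few centimetres aside while the robot is not near it.
Once in a run the grip may slacken for a moment while it holds something.
It also fails if it takes over 210 s, if anything falls off the work surface, if the arm or the gripper's body presses on something with over 40 N, if the wrist force passes 120 N, or if a joint passes its speed limit or range.

## Robot

A 6-joint arm with a two-finger parallel gripper is mounted at the origin on the work surface. World frame = base frame: x ahead of the robot, y to its left, z up, the work surface at z = 0. Lengths are in m, angles in rad, forces in N, time in s.
With the tool pointing down it reaches from about 0.225 to 0.875 m from the base axis. Payload 3.4 kg.
Tool frame: the origin (TCP) lies midway between the tips of the shut fingers; the grasp point (between the pads) lies 19 mm behind it; z points along the fingers, y is the line along which they close (so a half turn about z gives the same grasp; the last joint's range is limited). The gripper opens to 85 mm and grips with 20 to 120 N. Pads are 22 mm wide; open, the fingers measure 114 mm over their backs; the gripper's body (76 mm by 85 mm) begins 54 mm behind the grasp point. The pads swing forward as they close: fully open they stand 13 mm farther back than shut.
Start: joints at [1.087, 0.276, 1.505, -0, 1.361, -0.121], TCP at [0.204, 0.538, 0.197] pointing down, gripper open.
Joint ranges: [-2.89, 2.89], [-0.75, 2.08], [0.22, 2.7], [-1.18, 4.32], [0.11, 2.71], [-2.7, 2.7]. Speed limits (rad/s): [2.57, 2.57, 3.14, 3.14, 3.14, 3.14].

## Interface

Orientations are given as a unit quaternion [w, x, y, z].
In Python, from rig import * gives the robot as it stands.
- The arm moves only by the tool apply_moves, never from a script. Its argument "steps" is one flat list of numbers, 4 for each row, row after row: the shift along the world's x, y, z in cm, then the turn about the world's z in degrees. A call has 1 to 8 rows; each row is the pose to reach, as a shift and turn from the pose commanded when the call began; what a row does not reach only later rows make up. A row lasts 1/12 s, in which the tool goes at most 41.7 mm and 7.16 degrees, less where a joint would pass 70% of its speed; a pose out of reach is approached as far as the arm can. A call with a gripper value outside its range is refused whole. "jaw" is the closure in counts, from 0 (fully open) to 255 (shut), set as the call begins (left out, the last holds). The fingers move at their own pace and stop on an object; "newtons" is the grip in N (left out, the last holds). Time passes only in rows, so rows that repeat a pose let the fingers close. It gives the time, the measured TCP pose, the force, the opening and the grip force at its end, in the units of the state.
- get_state(): the state, without advancing time (a new reading comes with each control period).
- get_image(name): name is "side" or "top"; returns the picture (420x560x3 uint8, red, green, blue); there is no depth.
- calibration(name): a dict with "fx", "fy", "cx", "cy" (pixels), "xyz" and "rotation" of the camera in the world. Camera axes: x right, y up, looking along -z (the intrinsics and any distortion apply to the point x, -y, -z); pixel columns grow to the right and rows downward; lengths in m; the calibration is good to about 2 mm. A picture is of the moment at which its call begins. calibration takes no time and is no camera call.
- sign_off(): hands the job in; it is judged then, once.
The state is a dict: "clock": time; "qpos": joint angles; "qd": joint speeds; "effort": joint torques, N m; "position": TCP position; "ee_rot": TCP orientation; "contact_force": force on the tool from outside, world axes, zero at the start; "moment": the same for the moment, N m; "width": finger opening in m; "gripper_force": force on a finger pad.
Only numpy, scipy, OpenCV 4.12 (cv2) and the standard library are available. Lean on these libraries where they do the work, as an engineer would, in place of code of your own. Each camera call takes 0.05 s, during which the arm holds its last target. There are 200 camera calls.

## Working session

There is one attempt and no reset: what is moved stays moved. The work goes in short steps, Python scripts to look and compute and a tool call to move; the robot and the scene stay as the last step left them, time stands still between calls to the robot, and variables do not carry over. Pictures are saved under pics/ and viewed, at most 14 in all, crops included, and the job is handed in when it is done.

Besides the shell and the picture viewer there is one more tool, called after ">>>" in YAML: its name, and indented under it one key for each argument. apply_moves: Moves the arm, as the interface text tells. Its arguments: {"type":"object","properties":{"steps":{"type":"array","items":{"type":"number"}},"jaw":{"type":"number"},"newtons":{"type":"number"}},"required":["steps"]}

```bash
mkdir -p pics; cat > h.py <<'E'
from rig import *
import numpy as np, cv2
def snap(cam,name):
    im=get_image(cam); cv2.imwrite(f'pics/{name}.png',im[:,:,::-1]); return im
def cal(cam):
    c=calibration(cam); R=np.array(c['rotation'],float)
    if R.shape!=(3,3):
        from scipy.spatial.transform import Rotation as Ro
        R=Ro.from_quat(np.r_[R[1:],R[0]]).as_matrix()
    return c,R,np.array(c['xyz'],float)
def px2w(cam,u,v,z):
    c,R,p=cal(cam)
    pt=np.array([[[u,v]]],float); K=np.array([[c['fx'],0,c['cx']],[0,c['fy'],c['cy']],[0,0,1]])
    n=cv2.undistortPoints(pt,K,np.array(c.get('distortion',c.get('dist',[0,0,0,0])),float))[0,0]
    d=R@np.array([n[0],-n[1],-1]); return p+d*(z-p[2])/d[2]
def w2px(cam,P):
    c,R,p=cal(cam); q=R.T@(np.array(P,float)-p); x,y=q[0]/-q[2],-q[1]/-q[2]
    K=np.array([[c['fx'],0,c['cx']],[0,c['fy'],c['cy']],[0,0,1]])
    o=cv2.projectPoints(np.array([[[x,y,1.]]]),np.zeros(3),np.zeros(3),K,np.array(c.get('distortion',c.get('dist',[0,0,0,0])),float))[0]
    return o.ravel()
E
python3 - <<'E'
from h import *
for n in('top','side'):
    snap(n,n+'0'); print(calibration(n))
s=get_state();print(s)
E
```

```text
{'fx': 476.52194549303016, 'fy': 476.52194549303016, 'cx': 275.1415828401874, 'cy': 212.4813672206071, 'xyz': array([ 0.37129372, -0.05324656,  1.26133857]), 'rotation': array([ 0.71680714,  0.03140808, -0.03335873, -0.6957645 ])}
{'fx': 469.3469317401163, 'fy': 469.3469317401163, 'cx': 268.96933482996445, 'cy': 203.53781651102932, 'xyz': array([ 0.43288036, -1.27827104,  0.76035278]), 'rotation': array([ 0.86620713,  0.49817941, -0.01025528, -0.03738049])}
{'clock': 0.1, 'qpos': array([ 1.08699269e+00,  2.76566252e-01,  1.50603521e+00, -5.99663369e-06,
        1.36071976e+00, -1.21007866e-01]), 'qd': array([ 0.00027051, -0.00169907, -0.00167405, -0.0006826 , -0.0007155 ,
        0.0001661 ]), 'effort': array([ 4.50824700e-04, -4.17703557e+01, -2.46404314e+01, -3.61907605e-04,
        5.80521446e-03,  1.08674703e-05]), 'position': array([0.20381615, 0.53707932, 0.19619517]), 'ee_rot': array([-2.54600498e-04,  1.80404014e-01,  9.83592215e-01, -8.25939264e-04]), 'contact_force': array([-0.33426957,  0.36409522, -0.33549921]), 'moment': array([ 0.02265305,  0.04001344, -0.008737  ]), 'gripper_force': 0.0, 'width': 0.08526881906918132}
```

View pics/top0.png

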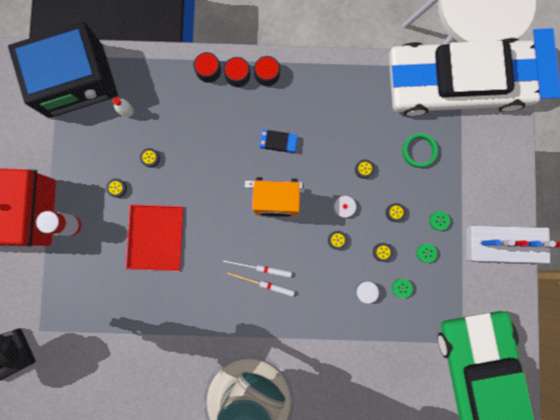

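View pics/side0.png

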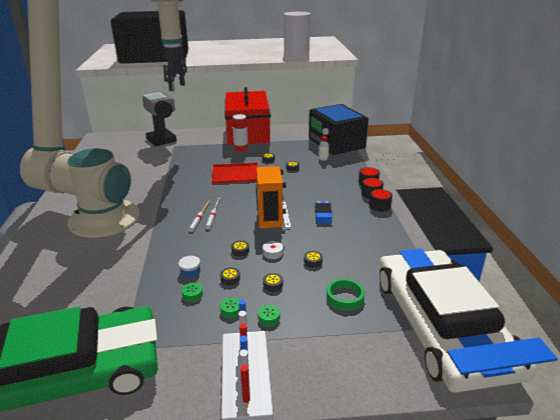

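The top view shows six yellow-hubbed wheels at px (149,157), (116,188), (365,169), (397,212), (383,252) and (338,240). The weight is at (345,207), the stand at (277,198), the strip ends at about (247,184) and (301,186), the battery at (278,141) and the tray at (155,238). The green wheels are decoys. The drivers lie at about (225-295, 265-290).

```bash
python3 - <<'E'
from h import *
im=cv2.imread('pics/top0.png'); hsv=cv2.cvtColor(im,cv2.COLOR_BGR2HSV)
def blobs(lo,hi,z,amin,amax,roi=None,name=''):
    m=cv2.inRange(hsv,lo,hi)
    m[:, :45]=0; m[:,465:]=0; m[:50]=0; m[345:]=0
    m=cv2.morphologyEx(m,cv2.MORPH_CLOSE,np.ones((3,3)))
    n,l,st,c=cv2.connectedComponentsWithStats(m)
    for i in range(1,n):
        if amin<st[i,4]<amax:
            r=cv2.minAreaRect(np.argwhere(l==i)[:,::-1].astype(np.float32))
            print(name,c[i].round(1),st[i,4],px2w('top',*c[i],z).round(4)[:2],'rect',np.round(r[0],1),np.round(r[1],1),round(r[2],1),px2w('top',*r[0],z).round(4)[:2])
blobs((22,120,100),(35,255,255),.02,20,400,name='wheel')
blobs((100,120,80),(125,255,255),.025,20,800,name='blue')
blobs((0,150,80),(8,255,255),.01,800,8000,name='tray')
blobs((0,120,80),(8,255,255),.022,5,40,name='spot')
blobs((9,150,80),(18,255,255),.15,100,4000,name='stand')
c=cv2.resize(im[120:230,225:375],None,fx=5,fy=5,interpolation=cv2.INTER_CUBIC); cv2.imwrite('pics/c1.png',c)
E
```

```text
wheel [148.4 156.6] 152 [0.6236 0.2839] rect [148.5 156.5] [13. 13.] 90.0 [0.6238 0.2838]
wheel [364.6 167.9] 154 [ 0.6106 -0.2877] rect [364.5 167.5] [13. 13.] 90.0 [ 0.6117 -0.2873]
wheel [114.8 187.2] 148 [0.5394 0.3676] rect [114.5 187.5] [13. 13.] 90.0 [0.5386 0.3685]
wheel [396.2 211.6] 157 [ 0.4972 -0.3717] rect [396.5 211.5] [13. 13.] 90.0 [ 0.4975 -0.3726]
wheel [337.4 239.6] 156 [ 0.4193 -0.2192] rect [337.5 239.5] [13. 13.] 90.0 [ 0.4196 -0.2194]
wheel [383.  251.8] 160 [ 0.3912 -0.3383] rect [383.  251.5] [13.4 13.4] 45.0 [ 0.392  -0.3382]
blue [263.1 138.5] 96 [ 0.6802 -0.0173] rect [263.  138.4] [ 6.6 17.9] 8.7 [ 0.6804 -0.0172]
blue [291.2 142.7] 186 [ 0.6713 -0.0919] rect [291.1 142.7] [10.  18.7] 9.5 [ 0.6712 -0.0917]
tray [154.4 237.3] 3373 [0.4116 0.2595] rect [154.5 237.1] [53.6 63.9] 2.3 [0.412  0.2594]
spot [344.8 206. ] 10 [ 0.5077 -0.2367] rect [344.5 206. ] [2. 3.] 90.0 [ 0.5077 -0.2359]
spot [ 78.5 225.5] 28 [0.4359 0.4551] rect [ 78.1 225.8] [ 4.3 15.1] 7.6 [0.4351 0.4561]
spot [265.6 268.7] 10 [ 0.3387 -0.0347] rect [266. 269.] [4. 2.] 90.0 [ 0.3379 -0.0357]
spot [268.6 285.8] 11 [ 0.2951 -0.0438] rect [269. 286.] [4. 2.] 90.0 [ 0.2947 -0.0448]
stand [276.1 196.8] 1457 [ 0.5104 -0.0559] rect [276. 198.] [46.5 35.1] 1.6 [ 0.5077 -0.0558]
```

View pics/c1.png

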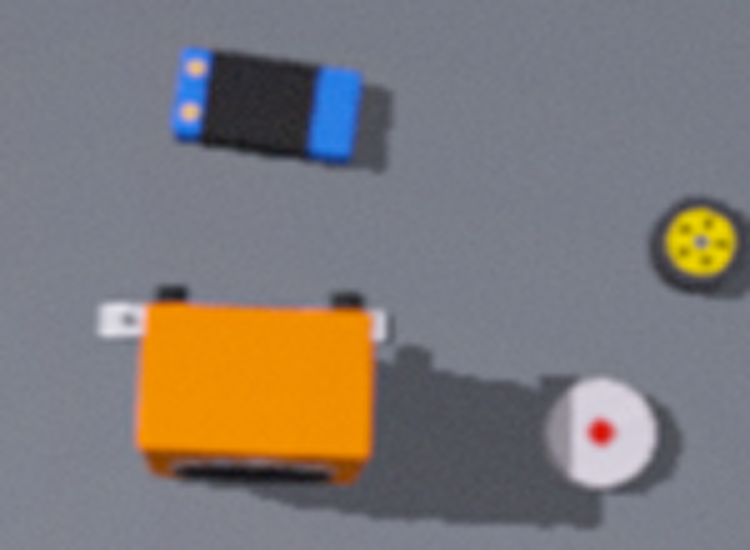

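The crop shows the battery's corners at crop px (185,45), (362,70), (350,162) and (172,138). The strip ends are at (98,320) and (387,327). The stand's top corners are (145,303), (375,308), (370,457) and (135,450).

```bash
python3 - <<'E'
from h import *
f=lambda u,v,z:px2w('top',225+(u+.5)/5-.5,120+(v+.5)/5-.5,z)[:2].round(4)
for n,z,pts in[('bat',.025,[(185,45),(362,70),(350,162),(172,138)]),('strip',.008,[(98,320),(387,327)]),('stand',.15,[(145,303),(375,308),(370,457),(135,450)]),('weight',.022,[(601,433)])]:
    P=np.array([f(u,v,z) for u,v in pts]); d=P[1]-P[0]
    print(n,P.mean(0),P.tolist(),'len',np.linalg.norm(d),'dir',np.degrees(np.arctan2(d[1],d[0])))
s=get_state()
from scipy.spatial.transform import Rotation as Ro
q=s['ee_rot'];print(Ro.from_quat([*q[1:],q[0]]).as_matrix().round(3))
E
```

```text
bat [ 0.6765   -0.056975] [[0.7068, -0.0125], [0.6962, -0.1066], [0.6465, -0.1015], [0.6565, -0.0073]] len 0.09469514243085544 dir -96.42705408562178
strip [ 0.56145 -0.04735] [[0.561, 0.0294], [0.5619, -0.1241]] len 0.15350263841380707 dir -89.66406768288948
stand [ 0.513675 -0.055275] [[0.5483, -0.0018], [0.5492, -0.1102], [0.4786, -0.1096], [0.4786, 0.0005]] len 0.10840373609797774 dir -89.52430796363684Traceback (most recent call last):
  File "<stdin>", line 4, in <module>
IndexError: index 1 is out of bounds for axis 0 with size 1
```

>>> apply_moves:
  steps: [20, -25, 2.5, -55, 20, -25, 2.5, -55, 20, -25, 2.5, -55, 20, -25, 2.5, -55, 20, -25, 2.5, -55, 20, -25, 2.5, -55, 20, -25, 2.5, -55, 20, -25, 2.5, -55]
  jaw: 0
  newtons: 60

```text
clock: 0.77
position: [0.4057, 0.2847, 0.2221]
ee_rot: [0.001, 0.617, 0.787, -0.0]
contact_force: [0.9, 0.6, 0.4]
width: 0.0854
gripper_force: 0.0
```

>>> apply_moves:
  steps: [20, -25, 0, -20.6, 20, -25, 0, -20.6, 20, -25, 0, -20.6, 20, -25, 0, -20.6, 20, -25, 0, -20.6, 20, -25, 0, -20.6, 20, -25, 0, -20.6, 20, -25, 0, -20.6]

```text
clock: 1.43
position: [0.606, 0.0341, 0.2213]
ee_rot: [0.001, 0.746, 0.666, -0.0]
contact_force: [0.3, 0.6, 0.0]
width: 0.0851
gripper_force: 0.0
```

>>> apply_moves:
  steps: [7.2, -9.5, 0, 0, 7.2, -9.5, 0, 0, 7.2, -9.5, 0, 0, 7.2, -9.5, -5, 0, 7.2, -9.5, -10, 0, 7.2, -9.5, -15, 0, 7.2, -9.5, -15, 0]

```text
clock: 2.02
position: [0.6728, -0.0573, 0.0666]
ee_rot: [-0.003, 0.746, 0.666, -0.002]
contact_force: [-0.5, 0.2, -0.2]
width: 0.0855
gripper_force: 0.0
```

>>> apply_moves:
  steps: [0.2, 0, -3.5, 0, 0.2, 0, -6.6, 0, 0.2, 0, -6.6, 0, 0.2, 0, -6.6, 0]

```text
clock: 2.35
position: [0.6763, -0.0571, 0.004]
ee_rot: [-0.002, 0.745, 0.667, -0.002]
contact_force: [1.1, -0.4, 0.7]
width: 0.0855
gripper_force: 0.0
```

>>> apply_moves:
  steps: [0, 0, 0, 0, 0, 0, 0, 0, 0, 0, 0, 0, 0, 0, 0, 0, 0, 0, 0, 0, 0, 0, 0, 0, 0, 0, 0, 0, 0, 0, 0, 0]
  jaw: 255

```text
clock: 3.02
position: [0.6781, -0.0574, 0.0062]
ee_rot: [0.0, 0.745, 0.667, 0.0]
contact_force: [-0.7, -0.6, -0.5]
width: -0.0003
gripper_force: 0.0
```

The fingers shut on nothing, so I'll look.

```bash
python3 - <<'E'
from h import *
a=snap('top','t1');b=snap('side','s1')
c=np.hstack([cv2.resize(a[80:230,210:350],None,fx=3,fy=3),cv2.resize(b[80:230,240:370],None,fx=2.9,fy=3)])
cv2.imwrite('pics/c2.png',c[:,:,::-1]);print(c.shape)
print(w2px('side',get_state()['position']),w2px('top',get_state()['position']))
E
```

```text
(450, 797, 3)
[323.34605206 212.23532897] [278.13533828 141.51376429]
```

View pics/c2.png

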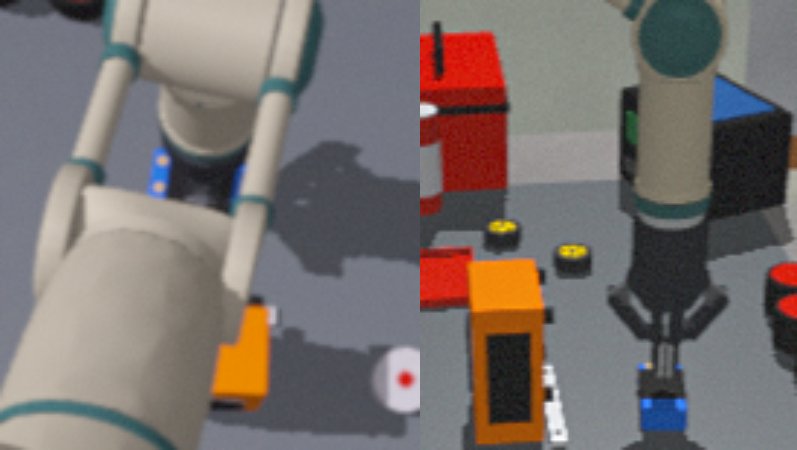

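The battery seems to be in its old place with the shut fingers at or over it. An enlarged crop should tell.

```bash
python3 - <<'E'
from h import *
b=cv2.imread('pics/s1.png')
cv2.imwrite('pics/c3.png',cv2.resize(b[160:235,295:355],None,fx=8,fy=8,interpolation=cv2.INTER_CUBIC))
for p in [(.6765,-.057,.025),(.7068,-.0125,.025),(.6962,-.1066,.025),(.6465,-.1015,.025),(.6565,-.0073,.025),(.6781,-.0574,.0062),(.6781,-.0574,.05)]:print(p,(w2px('side',p)-[295,160])*8)
s=get_state();print(s['qpos'],s['position'],s['width'],s['moment'],s['contact_force'])
E
```

```text
(0.6765, -0.057, 0.025) [224.66677845 375.12713206]
(0.7068, -0.0125, 0.025) [281.2563888  313.52901454]
(0.6962, -0.1066, 0.025) [300.47805965 439.90061979]
(0.6465, -0.1015, 0.025) [165.63226487 440.21193048]
(0.6565, -0.0073, 0.025) [152.33511338 313.92247   ]
(0.6781, -0.0574, 0.0062) [227.08128913 417.42250803]
(0.6781, -0.0574, 0.05) [231.57309543 318.71823814]
[-1.86587464e-01  5.72607347e-01  1.51706484e+00 -8.44387826e-06
  1.05202476e+00 -7.51225271e-02] [ 0.67799209 -0.05737077  0.00598198] 0.00010175642736457218 [ 0.01835526 -0.00313293  0.05244463] [-0.46014708 -0.5620642  -0.65096549]
```

View pics/c3.png

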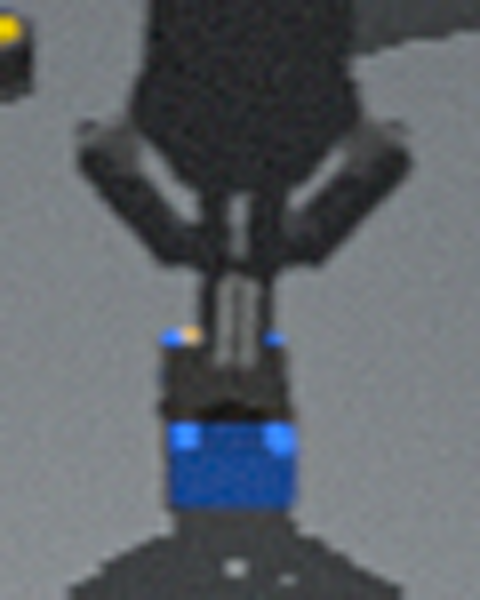

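>>> apply_moves:
  steps: [0, 0, 4, 0, 0, 0, 8, 0, 0, 0, 10, 0, 0, 0, 10, 0, 0, 0, 10, 0]

```text
clock: 3.53
position: [0.679, -0.0575, 0.1077]
ee_rot: [0.001, 0.745, 0.667, 0.001]
contact_force: [0.3, 0.5, -0.0]
width: 0.0001
gripper_force: 0.0
```

```bash
python3 - <<'E'
from h import *
b=snap('side','s2')
p=get_state()['position'];print(p)
for d in(0,.02): print((w2px('side',p+[0,0,d])-[285,120])*6)
cv2.imwrite('pics/c4.png',cv2.resize(b[120:220,285:365,::-1],None,fx=6,fy=6,interpolation=cv2.INTER_CUBIC))
E
```

```text
[ 0.67767221 -0.0573183   0.10580941]
[237.2425061  381.29251307]
[238.87347376 345.31176671]
```

View pics/c4.png

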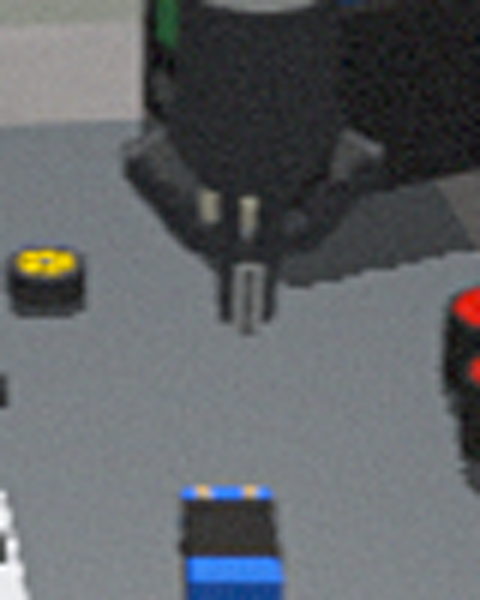

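The tip shows at crop (247,332), but the reported TCP projects to (237,381). So the real tips look about 25–30 mm higher than the reported position. I'll check by touching the battery top gently.

>>> apply_moves:
  steps: [0, 0, -4, 0, 0, 0, -8, 0, 0, 0, -9.8, 0, 0, 0, -9.8, 0, 0, 0, -9.8, 0]

```text
clock: 4.0
position: [0.676, -0.057, 0.0052]
ee_rot: [-0.002, 0.745, 0.667, -0.002]
contact_force: [0.1, -0.5, 0.1]
width: 0.0002
gripper_force: 0.0
```

>>> apply_moves:
  steps: [0, 0, -0.3, 0, 0, 0, -0.3, 0, 0, 0, -0.3, 0]

```text
clock: 4.25
position: [0.6793, -0.0576, 0.0066]
ee_rot: [0.001, 0.745, 0.667, 0.001]
contact_force: [-0.2, 0.0, -0.4]
width: 0.0002
gripper_force: 0.0
```

>>> apply_moves:
  steps: [0, 0, -0.3, 0, 0, 0, -0.3, 0, 0, 0, -0.3, 0]

```text
clock: 4.5
position: [0.6782, -0.0574, 0.0025]
ee_rot: [0.0, 0.745, 0.667, 0.0]
contact_force: [0.2, 0.7, 0.8]
width: -0.0004
gripper_force: 0.0
```

>>> apply_moves:
  steps: [0, 0, -0.3, 0, 0, 0, -0.3, 0, 0, 0, -0.3, 0]

```text
clock: 4.75
position: [0.6779, -0.0573, -0.0012]
ee_rot: [-0.0, 0.745, 0.667, -0.0]
contact_force: [-0.7, 0.4, -0.2]
width: -0.0002
gripper_force: 0.0
```

>>> apply_moves:
  steps: [0, 0, -0.3, 0, 0, 0, -0.3, 0, 0, 0, -0.3, 0]

```text
clock: 5.0
position: [0.6779, -0.0574, -0.0043]
ee_rot: [-0.0, 0.745, 0.667, -0.0]
contact_force: [-0.9, -0.2, -0.2]
width: -0.0003
gripper_force: 0.0
```

>>> apply_moves:
  steps: [0, 0, -0.2, 0, 0, 0, -0.2, 0, 0, 0, -0.2, 0]

```text
clock: 5.25
position: [0.678, -0.0574, -0.0061]
ee_rot: [-0.0, 0.745, 0.667, -0.0]
contact_force: [0.5, -0.1, 0.2]
width: -0.0001
gripper_force: 0.0
```

>>> apply_moves:
  steps: [0, 0, -0.2, 0, 0, 0, -0.2, 0, 0, 0, -0.2, 0]

```text
clock: 5.5
position: [0.678, -0.0574, -0.0081]
ee_rot: [-0.0, 0.745, 0.667, -0.0]
contact_force: [0.6, -0.4, -0.4]
width: -0.0
gripper_force: 0.0
```

>>> apply_moves:
  steps: [0, 0, -0.2, 0, 0, 0, -0.2, 0, 0, 0, -0.2, 0]

```text
clock: 5.75
position: [0.6785, -0.0575, -0.0092]
ee_rot: [0.0, 0.745, 0.667, 0.0]
contact_force: [-1.6, 1.3, 4.2]
width: 0.0
gripper_force: 2.3
```

>>> apply_moves:
  steps: [0, 0, -0.2, 0, 0, 0, -0.2, 0, 0, 0, -0.2, 0]

```text
clock: 6.0
position: [0.6785, -0.0575, -0.0093]
ee_rot: [0.001, 0.745, 0.667, 0.001]
contact_force: [-3.6, 0.5, 13.2]
width: 0.0001
gripper_force: 7.0
```

```bash
python3 - <<'E'
from h import *
b=snap('side','s3')
p=get_state()['position'];print(p)
for z in(0,.025,.03): print((w2px('side',[p[0],p[1],z])-[295,160])*8)
cv2.imwrite('pics/c5.png',cv2.resize(b[160:235,295:355,::-1],None,fx=8,fy=8,interpolation=cv2.INTER_CUBIC))
E
```

```text
[ 0.67855102 -0.05750122 -0.00925277]
[227.66016537 431.22283416]
[230.20670094 375.49689254]
[230.7213726  364.23431167]
```

Contact came at reported z = −0.0092 with the battery top at 25 mm. So the real fingertips sit 34 mm above the reported z, and I'll correct every height by that. The tool also looks about 3 mm further in +x than reported. Now I'll regrasp at the right height.

>>> apply_moves:
  steps: [0, 0, 3, 0, 0, 0, 5, 0, -0.3, 0, 5, 0, -0.3, 0, 5, 0, -0.3, 0, 5, 0, -0.3, 0, 5, 0, -0.3, 0, 5, 0, -0.3, 0, 5, 0]
  jaw: 0

```text
clock: 6.72
position: [0.6745, -0.0573, 0.0368]
ee_rot: [-0.001, 0.745, 0.667, -0.001]
contact_force: [-0.5, 0.4, -0.5]
width: 0.0854
gripper_force: 0.0
```

>>> apply_moves:
  steps: [0, 0, -3.5, 0, 0, 0, -6, 0, 0, 0, -6.8, 0, 0, 0, -6.8, 0, 0, 0, -6.8, 0]

```text
clock: 7.13
position: [0.6752, -0.0574, -0.0302]
ee_rot: [-0.0, 0.745, 0.667, -0.0]
contact_force: [0.8, -0.2, 0.8]
width: 0.0855
gripper_force: 0.0
```

>>> apply_moves:
  steps: [0, 0, 0, 0, 0, 0, 0, 0, 0, 0, 0, 0, 0, 0, 0, 0, 0, 0, 0, 0, 0, 0, 0, 0]
  jaw: 255

```text
clock: 7.63
position: [0.6765, -0.0577, -0.028]
ee_rot: [0.001, 0.745, 0.667, 0.001]
contact_force: [-0.4, 1.3, 6.3]
width: 0.0459
gripper_force: 64.3
```

>>> apply_moves:
  steps: [0, 0, 3, 0, 0, 0, 6, 0, -2.5, 3, 8, 0, -5, 6, 8, 2, -7.5, 9, 8, 4, -10, 12, 8, 6, -12.5, 15, 8, 6, -12.5, 15, 8, 6]

```text
clock: 8.3
position: [0.542, 0.0975, 0.0494]
ee_rot: [-0.004, 0.708, 0.706, -0.002]
contact_force: [-1.2, -0.1, -2.8]
width: 0.0458
gripper_force: 63.5
```

>>> apply_moves:
  steps: [-2.5, 3, 0, 0, -5, 6, 0, 0, -7.5, 9, 0, 0, -10, 12, 0, 0, -12.5, 15, 0, 0, -14, 16.7, 0, 0, -14, 16.7, 0, 0, -14, 16.7, 0, 0]

```text
clock: 8.97
position: [0.4092, 0.2601, 0.05]
ee_rot: [0.0, 0.708, 0.706, -0.0]
contact_force: [0.8, 0.0, -2.8]
width: 0.0455
gripper_force: 63.5
```

>>> apply_moves:
  steps: [0, 0, -3, 0, 0, 0, -6, 0, 0, 0, -7.4, 0, 0, 0, -7.4, 0, 0, 0, -7.4, 0]

```text
clock: 9.38
position: [0.4113, 0.2585, -0.0245]
ee_rot: [0.0, 0.71, 0.704, -0.0]
contact_force: [-0.2, -0.2, -1.7]
width: 0.0456
gripper_force: 68.5
```

>>> apply_moves:
  steps: [0, 0, 0, 0, 0, 0, 0, 0, 0, 0, 0, 0, 0, 0, 0, 0, 0, 0, 0, 0, 0, 0, 0, 0]
  jaw: 60

```text
clock: 9.88
position: [0.4103, 0.2597, -0.0237]
ee_rot: [0.0, 0.709, 0.705, 0.0]
contact_force: [0.3, -0.1, -0.3]
width: 0.065
gripper_force: 0.0
```

>>> apply_moves:
  steps: [0, 0, 4, 0, 0, 0, 8, 0, 0, 0, 12, 0, 0, 0, 16, 0, 0, -3, 16, 7, 0, -6, 16, 14, 0, -9, 16, 21, 0, -9, 16, 21]

```text
clock: 10.55
position: [0.4093, 0.1658, 0.1363]
ee_rot: [0.001, 0.568, 0.823, -0.001]
contact_force: [0.2, 0.3, -0.4]
width: 0.0655
gripper_force: 0.0
```

>>> apply_moves:
  steps: [0, -4, 0, 7, 0, -8, 0, 14, 0, -12, 0, 21, 0, -16, 0, 28, 0, -20, 0, 35, 1.5, -22.4, 0, 42, 1.5, -22.4, 0, 49, 1.5, -22.4, 0, 56]
  jaw: 255

```text
clock: 11.22
position: [0.427, -0.0581, 0.1363]
ee_rot: [0.001, 0.171, 0.985, -0.001]
contact_force: [0.5, -0.6, 1.4]
width: -0.0003
gripper_force: 0.0
```

>>> apply_moves:
  steps: [0, 0, -2, 7, 0, 0, -3.6, 13, 0, 0, -3.6, 13, 0, 0, -3.6, 13]

```text
clock: 11.55
position: [0.4245, -0.0539, 0.0996]
ee_rot: [-0.001, 0.06, 0.998, 0.0]
contact_force: [0.0, -0.1, -0.4]
width: -0.0003
gripper_force: 0.0
```

```bash
python3 - <<'E'
from h import *
a=snap('top','t4');b=snap('side','s4');p=get_state()['position'];print(p,w2px('side',p+[0,0,.034]))
c=np.hstack([cv2.resize(a[150:300,100:310],None,fx=2,fy=2),cv2.resize(b[110:230,195:305],None,fx=3.3,fy=2.5)])
cv2.imwrite('pics/c6.png',c[:,:,::-1]);print(c.shape)
E
```

```text
[ 0.42583408 -0.05428572  0.10076003] [239.29723922 178.78979305]
(300, 783, 3)
```

View pics/c6.png

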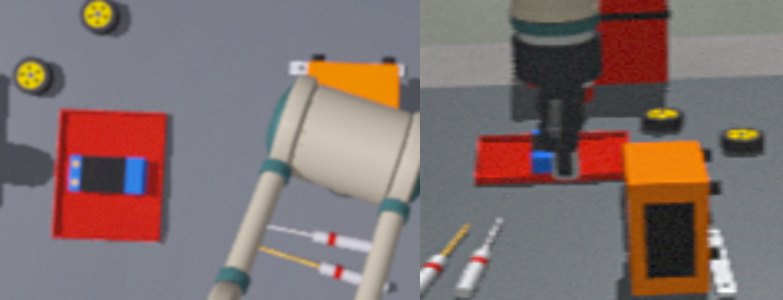

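The battery is in the tray. The fingertip shows at px (239,180) and is predicted at (239,179), so the 34 mm correction holds. Now I'll push the stand.

>>> apply_moves:
  steps: [2, 0, 0, 0, 3.5, 0, 0, 0, 4.3, 0, 0, 0, 5.1, 0, 0, 0, 5.9, 0, 0, 0, 6.7, 0, 0, 0, 7.5, 0, 0, 0, 8.3, 0, 0, 0]

```text
clock: 12.32
position: [0.509, -0.0544, 0.1002]
ee_rot: [0.0, 0.059, 0.998, 0.0]
contact_force: [-1.2, -0.5, 1.1]
width: 0.0002
gripper_force: 0.4
```

>>> apply_moves:
  steps: [0.8, 0, 0, 0, 1.6, 0, 0, 0, 2.4, 0, 0, 0, 3.2, 0, 0, 0, 4, 0, 0, 0, 4, 0, 0, 0]

```text
clock: 12.82
position: [0.5521, -0.0549, 0.101]
ee_rot: [0.003, 0.059, 0.998, -0.0]
contact_force: [1.7, -0.9, 5.3]
width: 0.0003
gripper_force: 2.6
```

```bash
python3 - <<'E'
from h import *
b=snap('side','s5');print(get_state()['contact_force'])
cv2.imwrite('pics/c7.png',cv2.resize(b[120:240,200:340,::-1],None,fx=4,fy=4))
E
```

```text
[1.734345   0.528595   6.99994148]
```

View pics/c7.png

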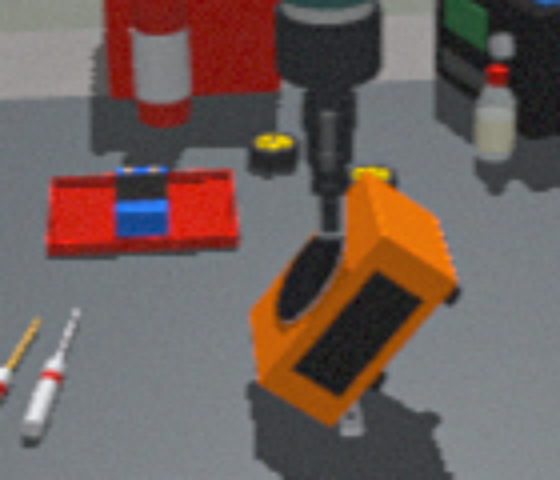

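The stand leans at about 40°, past tipping, and the fingertip presses on the plate's upper rim. I'll move forward and up to let it go.

>>> apply_moves:
  steps: [0.8, 0, 0.8, 0, 1.6, 0, 1.6, 0, 2.4, 0, 2.4, 0, 3, 0, 3.2, 0, 3, 0, 4, 0, 3, 0, 4, 0, 3, 0, 4, 0, 3, 0, 4, 0]

```text
clock: 13.53
position: [0.5771, -0.0543, 0.1396]
ee_rot: [-0.001, 0.059, 0.998, 0.0]
contact_force: [0.2, -0.3, 0.0]
width: 0.0001
gripper_force: 0.0
```

```bash
python3 - <<'E'
from h import *
b=snap('side','s6');a=snap('top','t6');print(get_state()['contact_force'])
c=np.hstack([cv2.resize(a[100:250,210:370],None,fx=2.5,fy=3),cv2.resize(b[120:240,210:340],None,fx=3,fy=3.75)])
cv2.imwrite('pics/c8.png',c[:,:,::-1])
E
```

```text
[ 0.2359017  -0.04526115  0.37579584]
```

View pics/c8.png

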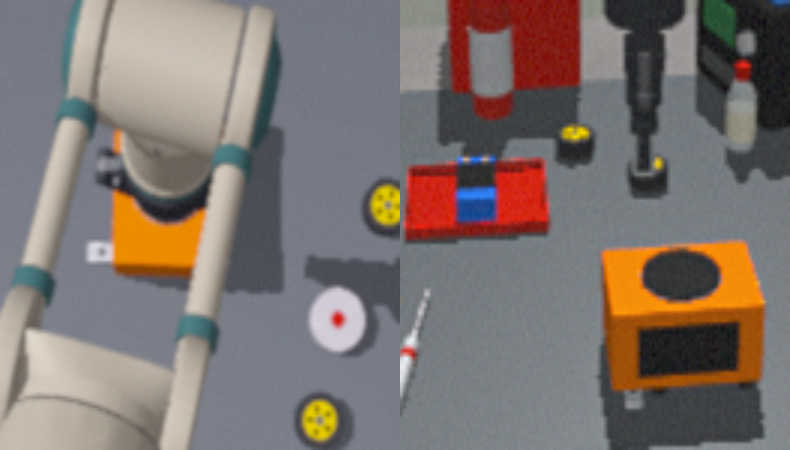

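The stand now lies level with its plate up and the strip under it. The plate centre is at about (680,273) in the side half of the crop. Next is the first wheel, on the left.

>>> apply_moves:
  steps: [0.6, 4, 0, 7, 1.2, 8, 0, 7, 1.8, 12, 0, 7, 2.4, 16, 0, 7, 3, 20, 0, 7, 3.6, 24, 0, 7, 4.2, 28, 0, 7, 4.7, 31, 0, 7]
  jaw: 50
  newtons: 35

```text
clock: 14.3
position: [0.6245, 0.2589, 0.1395]
ee_rot: [-0.0, -0.003, 1.0, 0.001]
contact_force: [-0.1, 0.0, 0.2]
width: 0.0687
gripper_force: 0.0
```

```bash
python3 - <<'E'
from h import *
a=snap('top','t7');print(get_state()['position'])
cv2.imwrite('pics/c9.png',cv2.resize(a[120:230,230:420,::-1],None,fx=4,fy=4,interpolation=cv2.INTER_CUBIC))
E
```

```text
[0.62547839 0.26476654 0.13918746]
```

View pics/c9.png

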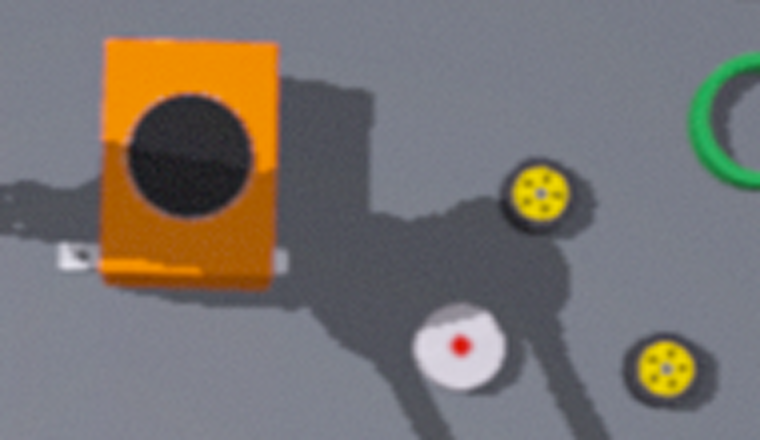

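The crop shows the plate's circle centre at (190.5,156.5), and the weight spot is unchanged at (460,346).

```bash
python3 - <<'E'
from h import *
print(px2w('top',277.25,158.75,.084),px2w('top',344.7,206.1,.022), px2w('side',210+(681-400)/3,120+273/3.75,.084))
E
```

```text
[ 0.61488517 -0.05617273  0.084     ] [ 0.50742317 -0.23640718  0.022     ] [ 0.61408164 -0.0677804   0.084     ]
```

>>> apply_moves:
  steps: [-0.1, 2, -4, 0, -0.1, 2, -8, 0, -0.1, 2, -12, 0, -0.1, 2, -15, 0, -0.1, 2, -16.6, 0, -0.1, 2, -16.6, 0, -0.1, 2, -16.6, 0]

```text
clock: 14.93
position: [0.6231, 0.275, -0.0271]
ee_rot: [-0.001, -0.003, 1.0, -0.0]
contact_force: [0.4, 0.1, 0.0]
width: 0.0683
gripper_force: 0.0
```

>>> apply_moves:
  steps: [0, 0, 0, 0, 0, 0, 0, 0, 0, 0, 0, 0, 0, 0, 0, 0, 0, 0, 0, 0, 0, 0, 0, 0]
  jaw: 255

```text
clock: 15.43
position: [0.6257, 0.276, -0.0237]
ee_rot: [0.002, -0.003, 1.0, 0.001]
contact_force: [-0.6, 0.0, 6.7]
width: 0.0477
gripper_force: 36.7
```

>>> apply_moves:
  steps: [0, 0, 4, 0, 0, 0, 8, 0, -0.2, -3.5, 10, 0, -0.4, -7.5, 11, 0, -0.6, -11.5, 12, 0, -0.8, -15.5, 12.5, 0, -1, -19.5, 12.5, 0, -1, -23.5, 12.5, 0]

```text
clock: 16.1
position: [0.6135, 0.0389, 0.1002]
ee_rot: [0.001, -0.003, 1.0, -0.0]
contact_force: [-0.0, -0.4, -0.2]
width: 0.0481
gripper_force: 36.4
```

>>> apply_moves:
  steps: [0, -4, 0, 0, 0, -7.5, 0, 0, 0, -9.7, 0, 0, 0, -9.7, 0, 0, 0, -9.7, 0, 0, 0, -9.7, 0, 0]

```text
clock: 16.6
position: [0.6138, -0.0558, 0.0992]
ee_rot: [-0.0, -0.002, 1.0, 0.0]
contact_force: [0.2, -0.3, 0.3]
width: 0.0478
gripper_force: 36.4
```

>>> apply_moves:
  steps: [0.1, 0, -2, 0, 0.1, 0, -3.7, 0, 0.1, 0, -3.7, 0, 0.1, 0, -3.7, 0]

```text
clock: 16.93
position: [0.6142, -0.0547, 0.0614]
ee_rot: [-0.001, -0.003, 1.0, 0.0]
contact_force: [0.3, 0.7, 0.4]
width: 0.0479
gripper_force: 43.0
```

>>> apply_moves:
  steps: [0, 0, 0, 0, 0, 0, 0, 0, 0, 0, 0, 0, 0, 0, 0, 0]
  jaw: 50

```text
clock: 17.27
position: [0.6157, -0.0563, 0.0629]
ee_rot: [0.001, -0.003, 1.0, -0.0]
contact_force: [-1.1, 0.3, -0.3]
width: 0.0685
gripper_force: 0.0
```

>>> apply_moves:
  steps: [0, 0, 2, 0, 0, 0, 5, 0, 0, 4, 6, 0, 0, 8, 6, 0, -1.5, 12, 6, 0, -3, 16, 6, 0, -4.5, 20, 6, 0, -4.5, 20, 6, 0]

```text
clock: 17.93
position: [0.5667, 0.15, 0.1226]
ee_rot: [-0.001, -0.005, 1.0, 0.002]
contact_force: [-0.4, -0.7, -0.6]
width: 0.0684
gripper_force: 0.0
```

>>> apply_moves:
  steps: [-0.6, 4, 0, 0, -1.2, 8, 0, 0, -1.8, 12, 0, 0, -2.4, 16, -3, 0, -3, 19, -6, 0, -3.1, 22, -9, 0, -3.1, 22.4, -12, 0, -3.1, 22.4, -12, 0]

```text
clock: 18.6
position: [0.5341, 0.3679, -0.0048]
ee_rot: [-0.005, -0.004, 1.0, -0.002]
contact_force: [-1.1, -1.5, -1.0]
width: 0.0688
gripper_force: 0.0
```

>>> apply_moves:
  steps: [0, 0, -2, 0, 0, 0, -3, 0, 0, 0, -3, 0, 0, 0, -3, 0]

```text
clock: 18.93
position: [0.5396, 0.3667, -0.0272]
ee_rot: [0.0, -0.002, 1.0, -0.0]
contact_force: [-1.0, -0.4, 0.4]
width: 0.0688
gripper_force: 0.0
```

>>> apply_moves:
  steps: [0, 0, 0, 0, 0, 0, 0, 0, 0, 0, 0, 0, 0, 0, 0, 0, 0, 0, 0, 0, 0, 0, 0, 0]
  jaw: 255

```text
clock: 19.43
position: [0.5406, 0.3677, -0.0257]
ee_rot: [0.002, -0.003, 1.0, 0.001]
contact_force: [0.6, -1.9, 6.0]
width: 0.0482
gripper_force: 36.4
```

>>> apply_moves:
  steps: [0, 0, 4, 0, 0, 0, 8, 0, 0.7, -4, 11, 0, 1.4, -8, 13, 0, 2.1, -12, 14.2, 0, 2.8, -16, 14.2, 0, 3.5, -20, 14.2, 0, 4.2, -24, 14.2, 0]

```text
clock: 20.1
position: [0.5799, 0.1348, 0.1155]
ee_rot: [0.001, -0.003, 1.0, 0.0]
contact_force: [1.5, 1.0, -0.5]
width: 0.0482
gripper_force: 36.5
```

>>> apply_moves:
  steps: [0.7, -4, 0, 0, 1.4, -8, 0, 0, 2.1, -12, 0, 0, 2.8, -16, 0, 0, 3.3, -18.3, 0, 0, 3.3, -18.3, 0, 0, 3.3, -18.3, 0, 0, 3.3, -18.3, 0, 0]

```text
clock: 20.77
position: [0.6121, -0.0459, 0.1142]
ee_rot: [-0.0, -0.002, 1.0, 0.001]
contact_force: [0.1, -0.5, 0.2]
width: 0.0481
gripper_force: 36.5
```

```bash
python3 - <<'E'
from h import *
print(get_state()['position'])
b=snap('side','s8')
cv2.imwrite('pics/c10.png',cv2.resize(b[120:240,240:340,::-1],None,fx=5,fy=5,interpolation=cv2.INTER_CUBIC))
E
```

```text
[ 0.61210322 -0.04585318  0.11418702]
```

View pics/c10.png

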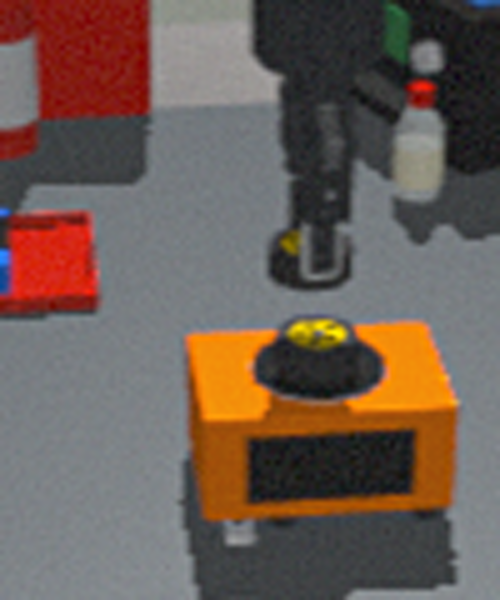

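Wheel 1 sits centred on the plate (hub at (318,332), plate centre x about 318), and wheel 2 is held.

>>> apply_moves:
  steps: [0.4, -1, 0, 0, 0.4, -1, 0, 0, 0.4, -1, -2, 0, 0.4, -1, -3.4, 0, 0.4, -1, -3.4, 0, 0.4, -1, -3.4, 0]

```text
clock: 21.32
position: [0.616, -0.0559, 0.0795]
ee_rot: [-0.001, -0.003, 1.0, 0.0]
contact_force: [0.9, 0.2, -0.9]
width: 0.0482
gripper_force: 41.0
```

>>> apply_moves:
  steps: [0, 0, 0, 0, 0, 0, 0, 0, 0, 0, 0, 0, 0, 0, 0, 0]
  jaw: 50

```text
clock: 21.65
position: [0.617, -0.0565, 0.0808]
ee_rot: [0.001, -0.003, 1.0, -0.0]
contact_force: [-0.3, -1.0, -0.3]
width: 0.0686
gripper_force: 0.0
```

>>> apply_moves:
  steps: [0, 0, 2, 0, 0, 0, 5, 0, 0, -4, 5, 0, 0, -8, 5, 0, 0, -12, 3, 0, 0, -16, 1, 0, -0.3, -20, 0, 0, -0.3, -20, 0, 0]

```text
clock: 22.32
position: [0.6118, -0.2631, 0.0776]
ee_rot: [-0.001, -0.0, 1.0, -0.001]
contact_force: [0.6, -0.2, 0.3]
width: 0.0686
gripper_force: 0.0
```

>>> apply_moves:
  steps: [-0.2, -3.1, -1, 0, -0.2, -3.1, -5, 0, -0.2, -3.1, -9, 0, -0.2, -3.1, -10.7, 0, -0.2, -3.1, -10.7, 0, -0.2, -3.1, -10.7, 0]

```text
clock: 22.82
position: [0.6112, -0.2871, -0.0275]
ee_rot: [-0.001, -0.003, 1.0, 0.001]
contact_force: [0.4, 0.5, -0.0]
width: 0.0684
gripper_force: 0.0
```

>>> apply_moves:
  steps: [0, 0, 0, 0, 0, 0, 0, 0, 0, 0, 0, 0, 0, 0, 0, 0, 0, 0, 0, 0, 0, 0, 0, 0]
  jaw: 255

```text
clock: 23.32
position: [0.6137, -0.2884, -0.0241]
ee_rot: [0.002, -0.003, 1.0, -0.001]
contact_force: [1.2, -0.9, 7.1]
width: 0.0479
gripper_force: 36.7
```

>>> apply_moves:
  steps: [0, 0, 4, 0, 0, 0, 8, 0, 0, 0, 12, 0, 0.2, 2.5, 15, 0, 0.4, 6, 16.2, 0, 0.4, 10, 16.2, 0, 0.4, 14, 16.2, 0, 0.4, 18, 16.2, 0]

```text
clock: 23.98
position: [0.6155, -0.106, 0.1365]
ee_rot: [0.001, -0.002, 1.0, -0.0]
contact_force: [-0.1, 0.6, -0.3]
width: 0.0479
gripper_force: 36.4
```

>>> apply_moves:
  steps: [0, 3.5, 0, 0, 0, 5.1, 0, 0, 0, 5.1, 0, 0, 0, 5.1, 0, 0, 0, 5.1, 0, 0, 0, 5.1, 0, 0]

```text
clock: 24.48
position: [0.6157, -0.0578, 0.1352]
ee_rot: [0.0, -0.002, 1.0, -0.0]
contact_force: [0.3, 0.3, -0.6]
width: 0.0482
gripper_force: 36.4
```

>>> apply_moves:
  steps: [0.1, 0.1, -2, 0, 0.1, 0.1, -3.4, 0, 0.1, 0.1, -3.4, 0, 0.1, 0.1, -3.4, 0]

```text
clock: 24.82
position: [0.616, -0.0567, 0.1004]
ee_rot: [-0.001, -0.002, 1.0, 0.0]
contact_force: [-0.1, -0.2, -0.3]
width: 0.0479
gripper_force: 42.4
```

>>> apply_moves:
  steps: [0, 0, 0, 0, 0, 0, 0, 0, 0, 0, 0, 0, 0, 0, 0, 0]
  jaw: 50

```text
clock: 25.15
position: [0.6169, -0.0557, 0.1017]
ee_rot: [0.001, -0.002, 1.0, -0.0]
contact_force: [0.4, 0.5, -0.6]
width: 0.0686
gripper_force: 0.0
```

>>> apply_moves:
  steps: [0, 0, 2, 0, 0, 0, 5, 0, -2.9, -2.4, 5, 0, -5.8, -4.8, 5, 0, -8.7, -7.2, 5, 0, -11.6, -9.6, 4, 0, -14.5, -12, 2.5, 0, -17.4, -14.4, 1, 0]

```text
clock: 25.82
position: [0.4417, -0.2005, 0.1116]
ee_rot: [0.001, -0.003, 1.0, -0.001]
contact_force: [-0.4, 0.6, -0.2]
width: 0.0687
gripper_force: 0.0
```

>>> apply_moves:
  steps: [-2.3, -1.9, -1.5, 0, -2.3, -1.9, -5.5, 0, -2.3, -1.9, -9.5, 0, -2.3, -1.9, -13, 0, -2.3, -1.9, -13.8, 0, -2.3, -1.9, -13.8, 0, -2.3, -1.9, -13.8, 0]

```text
clock: 26.4
position: [0.4204, -0.2189, -0.0262]
ee_rot: [0.0, -0.003, 1.0, -0.0]
contact_force: [1.2, -0.5, 0.4]
width: 0.069
gripper_force: 0.0
```

>>> apply_moves:
  steps: [0, 0, 0, 0, 0, 0, 0, 0, 0, 0, 0, 0, 0, 0, 0, 0, 0, 0, 0, 0, 0, 0, 0, 0]
  jaw: 255

```text
clock: 26.9
position: [0.4215, -0.2196, -0.0246]
ee_rot: [0.002, -0.003, 1.0, -0.001]
contact_force: [-0.2, 0.4, 6.1]
width: 0.0486
gripper_force: 35.5
```

>>> apply_moves:
  steps: [0, 0, 4, 0, 0, 0, 8, 0, 0, 0, 12, 0, 2, 1.7, 15, 0, 4.5, 3.8, 17.5, 0, 7.6, 6.3, 18.2, 0, 10.7, 8.9, 18.2, 0, 13.8, 11.5, 18.2, 0]

```text
clock: 27.57
position: [0.5598, -0.1025, 0.1584]
ee_rot: [0.003, -0.003, 1.0, -0.001]
contact_force: [0.3, -1.0, 0.2]
width: 0.0479
gripper_force: 36.6
```

>>> apply_moves:
  steps: [3.1, 2.5, 0, 0, 5.7, 4.8, 0, 0, 5.7, 4.8, 0, 0, 5.7, 4.8, 0, 0, 5.7, 4.8, 0, 0, 5.7, 4.8, 0, 0]

```text
clock: 28.07
position: [0.6135, -0.0561, 0.1557]
ee_rot: [-0.0, -0.002, 1.0, -0.0]
contact_force: [-0.4, -0.3, -0.6]
width: 0.0482
gripper_force: 36.6
```

>>> apply_moves:
  steps: [0.3, 0, -2, 0, 0.3, 0, -3.4, 0, 0.3, 0, -3.4, 0, 0.3, 0, -3.4, 0]

```text
clock: 28.4
position: [0.6164, -0.0565, 0.1213]
ee_rot: [-0.0, -0.002, 1.0, -0.0]
contact_force: [-0.6, -0.5, 0.2]
width: 0.048
gripper_force: 38.9
```

>>> apply_moves:
  steps: [0, 0, 0, 0, 0, 0, 0, 0, 0, 0, 0, 0, 0, 0, 0, 0]
  jaw: 50

```text
clock: 28.73
position: [0.6177, -0.0557, 0.1216]
ee_rot: [0.0, -0.002, 1.0, -0.0]
contact_force: [0.8, -0.1, -0.4]
width: 0.0685
gripper_force: 0.0
```

>>> apply_moves:
  steps: [0, 0, 2, 0, 0, 0, 5, 0, -1.4, -3.7, 5, 0, -2.8, -7.4, 5, 0, -4.2, -11.1, 5, 0, -5.6, -14.8, 4, 0, -7, -18.5, 3, 0, -8.4, -22.2, 2, 0]

```text
clock: 29.4
position: [0.5329, -0.2791, 0.1413]
ee_rot: [0.001, -0.003, 1.0, -0.0]
contact_force: [0.8, -0.9, 1.1]
width: 0.0685
gripper_force: 0.0
```

```bash
python3 - <<'E'
from h import *
print(get_state()['position'])
b=snap('side','s9');a=snap('top','t9')
c=np.hstack([cv2.resize(a[130:230,235:355],None,fx=3.3,fy=4),cv2.resize(b[120:220,240:340],None,fx=4,fy=4)])
cv2.imwrite('pics/c11.png',c[:,:,::-1])
E
```

```text
[ 0.53289329 -0.27911928  0.14131955]
```

View pics/c11.png

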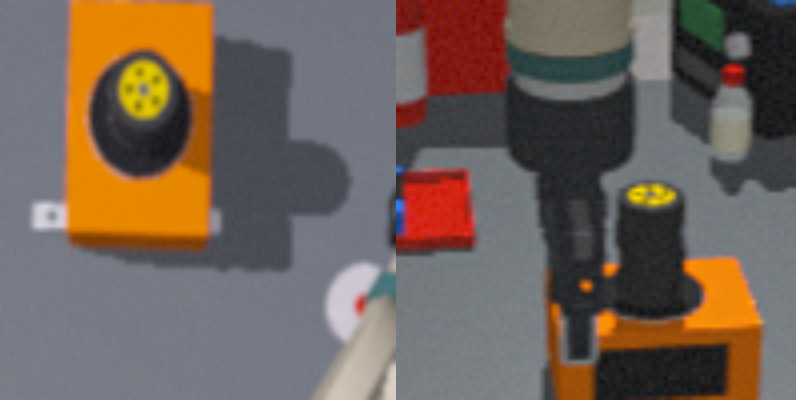

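The picture shows four wheels in a straight stack, hub at (143,89) in the top half of the crop, and the weight undisturbed. I'll compute the stack centre and go on to wheel 5.

```bash
python3 - <<'E'
from h import *
print(px2w('top',278.0,151.9,.164))
E
```

```text
[ 0.6146438  -0.05725324  0.164     ]
```

>>> apply_moves:
  steps: [-1.2, -3.2, -2, 0, -2.4, -6.4, -4, 0, -3.5, -9.4, -6, 0, -3.5, -9.4, -9, 0, -3.5, -9.4, -12, 0, -3.5, -9.4, -15, 0, -3.5, -9.4, -15, 0, -3.5, -9.4, -15, 0]

```text
clock: 30.17
position: [0.498, -0.3701, -0.01]
ee_rot: [-0.001, -0.003, 1.0, 0.001]
contact_force: [0.1, -0.2, 0.9]
width: 0.0687
gripper_force: 0.0
```

>>> apply_moves:
  steps: [0, 0, -1.8, 0, 0, 0, -1.8, 0, 0, 0, -1.8, 0]

```text
clock: 30.42
position: [0.4995, -0.3716, -0.0253]
ee_rot: [0.001, -0.003, 1.0, -0.001]
contact_force: [0.3, 1.2, 0.1]
width: 0.0688
gripper_force: 0.0
```

>>> apply_moves:
  steps: [0, 0, 0, 0, 0, 0, 0, 0, 0, 0, 0, 0, 0, 0, 0, 0, 0, 0, 0, 0, 0, 0, 0, 0]
  jaw: 255

```text
clock: 30.92
position: [0.4998, -0.3722, -0.0246]
ee_rot: [0.001, -0.003, 1.0, -0.001]
contact_force: [-0.1, 1.3, 6.8]
width: 0.0477
gripper_force: 35.4
```

>>> apply_moves:
  steps: [0, 0, 4, 0, 0, 0, 8, 0, 0, 0, 12, 0, 0, 0, 16, 0, 0.9, 2.5, 19, 0, 2.2, 5.9, 19.8, 0, 3.6, 9.7, 19.8, 0, 5, 13.5, 19.8, 0]

```text
clock: 31.58
position: [0.5496, -0.2359, 0.1739]
ee_rot: [0.002, -0.002, 1.0, -0.001]
contact_force: [-0.2, 0.4, -1.1]
width: 0.0476
gripper_force: 36.5
```

>>> apply_moves:
  steps: [1.4, 3.8, 0, 0, 2.8, 7.5, 0, 0, 4.2, 11.3, 0, 0, 5.6, 15, 0, 0, 6.8, 18.1, 0, 0, 6.8, 18.1, 0, 0, 6.8, 18.1, 0, 0, 6.8, 18.1, 0, 0]

```text
clock: 32.25
position: [0.6164, -0.0557, 0.1717]
ee_rot: [0.0, -0.003, 1.0, -0.0]
contact_force: [0.1, -0.4, -0.9]
width: 0.0478
gripper_force: 36.5
```

>>> apply_moves:
  steps: [0, 0, -2, 0, 0, 0, -3, 0, 0, 0, -3, 0, 0, 0, -3, 0]

```text
clock: 32.58
position: [0.6158, -0.0567, 0.1407]
ee_rot: [-0.001, -0.002, 1.0, 0.0]
contact_force: [0.4, -0.4, 0.1]
width: 0.0481
gripper_force: 38.7
```

>>> apply_moves:
  steps: [0, 0, 0, 0, 0, 0, 0, 0, 0, 0, 0, 0, 0, 0, 0, 0]
  jaw: 50

```text
clock: 32.92
position: [0.6167, -0.0557, 0.1413]
ee_rot: [0.0, -0.002, 1.0, -0.0]
contact_force: [0.0, 1.0, -0.5]
width: 0.0685
gripper_force: 0.0
```

>>> apply_moves:
  steps: [0, 0, 2, 0, 0, 0, 4.5, 0, -2.5, -3.2, 4.5, 0, -5, -6.4, 4.5, 0, -7.5, -9.6, 4.5, 0, -10, -12.8, 4, 0, -12.5, -16, 3, 0, -15, -19.2, 2, 0]

```text
clock: 33.58
position: [0.4658, -0.2486, 0.1616]
ee_rot: [0.001, -0.003, 1.0, -0.001]
contact_force: [0.7, -0.6, -0.4]
width: 0.0688
gripper_force: 0.0
```

>>> apply_moves:
  steps: [-2.5, -3.2, -1, 0, -5, -6.4, -2, 0, -7.4, -9, -4, 0, -7.4, -9, -8, 0, -7.4, -9, -12, 0, -7.4, -9, -14, 0, -7.4, -9, -14, 0, -7.4, -9, -14, 0]

```text
clock: 34.25
position: [0.3923, -0.337, 0.0206]
ee_rot: [-0.001, -0.003, 1.0, 0.001]
contact_force: [-0.1, 0.1, 0.7]
width: 0.0686
gripper_force: 0.0
```

>>> apply_moves:
  steps: [0, 0, -3, 0, 0, 0, -4.7, 0, 0, 0, -4.7, 0, 0, 0, -4.7, 0]

```text
clock: 34.58
position: [0.3938, -0.338, -0.0246]
ee_rot: [0.001, -0.003, 1.0, -0.001]
contact_force: [0.2, -0.6, -0.1]
width: 0.0683
gripper_force: 0.0
```

>>> apply_moves:
  steps: [0, 0, 0, 0, 0, 0, 0, 0, 0, 0, 0, 0, 0, 0, 0, 0, 0, 0, 0, 0, 0, 0, 0, 0]
  jaw: 255

```text
clock: 35.08
position: [0.3943, -0.3387, -0.0234]
ee_rot: [0.002, -0.003, 1.0, -0.002]
contact_force: [-0.3, 0.8, 5.7]
width: 0.0481
gripper_force: 35.1
```

>>> apply_moves:
  steps: [0, 0, 4, 0, 0, 0, 8, 0, 0, 0, 12, 0, 0, 0, 16, 0, 0, 0, 19.5, 0, 1.6, 2, 21.8, 0, 4, 5.1, 21.8, 0, 6.4, 8.2, 21.8, 0]

```text
clock: 35.75
position: [0.4585, -0.256, 0.1964]
ee_rot: [0.003, -0.001, 1.0, -0.003]
contact_force: [0.5, 0.0, -1.5]
width: 0.048
gripper_force: 36.5
```

>>> apply_moves:
  steps: [2.5, 3.1, 0, 0, 5, 6.2, 0, 0, 7.5, 9.4, 0, 0, 10, 12.6, 0, 0, 12.5, 15.7, 0, 0, 14.5, 18.2, 0, 0, 14.5, 18.2, 0, 0, 14.5, 18.2, 0, 0]

```text
clock: 36.42
position: [0.6026, -0.0717, 0.1932]
ee_rot: [0.001, -0.004, 1.0, -0.0]
contact_force: [-0.3, -1.3, -0.2]
width: 0.0476
gripper_force: 36.5
```

>>> apply_moves:
  steps: [1.4, 1.5, 0, 0, 1.4, 1.5, 0, 0, 1.4, 1.5, 0, 0, 1.4, 1.5, 0, 0]

```text
clock: 36.75
position: [0.6148, -0.0595, 0.1926]
ee_rot: [-0.0, -0.002, 1.0, -0.0]
contact_force: [0.5, 0.4, -0.8]
width: 0.0481
gripper_force: 36.5
```

>>> apply_moves:
  steps: [0.2, 0.3, -0.5, 0, 0.2, 0.3, -2, 0, 0.2, 0.3, -3.1, 0, 0.2, 0.3, -3.1, 0, 0.2, 0.3, -3.1, 0]

```text
clock: 37.17
position: [0.6168, -0.0555, 0.1603]
ee_rot: [-0.001, -0.002, 1.0, 0.0]
contact_force: [0.2, -0.2, -0.1]
width: 0.0482
gripper_force: 43.1
```

>>> apply_moves:
  steps: [0, 0, 0, 0, 0, 0, 0, 0, 0, 0, 0, 0, 0, 0, 0, 0]
  jaw: 50

```text
clock: 37.5
position: [0.6179, -0.0553, 0.1615]
ee_rot: [0.0, -0.003, 1.0, -0.0]
contact_force: [-0.3, 0.2, -0.3]
width: 0.0686
gripper_force: 0.0
```

>>> apply_moves:
  steps: [0, 0, 2, 0, 0, 0, 4.5, 0, 0, -4, 4.5, 0, 0, -8, 4.5, 0, 0, -12, 4.5, 0, 0, -16, 4.5, 0, 0, -20, 4.5, 0, 0, -24, 4.5, 0]

```text
clock: 38.17
position: [0.6176, -0.297, 0.2064]
ee_rot: [0.0, -0.003, 1.0, -0.0]
contact_force: [1.2, 0.2, 0.0]
width: 0.0687
gripper_force: 0.0
```

```bash
python3 - <<'E'
from h import *
print(get_state()['position'])
b=snap('side','s10');a=snap('top','t10')
c=np.hstack([cv2.resize(a[120:230,235:415],None,fx=2.7,fy=3.5),cv2.resize(b[110:220,240:340],None,fx=3,fy=3.5)])
cv2.imwrite('pics/c12.png',c[:,:,::-1])
E
```

```text
[ 0.61755745 -0.29703049  0.20643481]
```

View pics/c12.png

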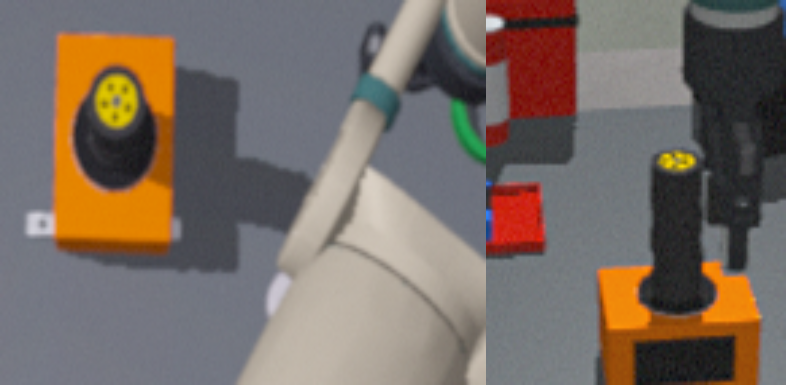

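The picture shows the six-wheel stack upright, hub at (116,101) in the top half. The arm hides the weight there, so I'll check it in the side camera by code.

```bash
python3 - <<'E'
from h import *
print(px2w('top',277.6,148.5,.204))
for n in('side0','s10'):
    im=cv2.imread(f'pics/{n}.png'); h=cv2.cvtColor(im,cv2.COLOR_BGR2HSV)
    m=cv2.inRange(h,(0,120,80),(8,255,255))|cv2.inRange(h,(172,120,80),(180,255,255)); m[:225]=0;m[265:]=0;m[:,:240]=0;m[:,330:]=0
    print(n,np.argwhere(m).mean(0)[::-1],m.astype(bool).sum())
E
```

```text
[ 0.61353639 -0.05597873  0.204     ]
side0 [272.63636364 246.09090909] 11
s10 [272.63636364 246.09090909] 11
```

>>> apply_moves:
  steps: [-3.6, 2, 0, 0, -7.2, 4, 0, 0, -10.6, 5.9, 0, 0, -11, 5.9, -4, 0, -11, 5.9, -8, 0, -11, 5.9, -12, 0, -11, 5.9, -16, 0, -11, 5.9, -19, 0]
  jaw: 15
  newtons: 80

```text
clock: 38.93
position: [0.5064, -0.2347, 0.0139]
ee_rot: [-0.001, -0.003, 1.0, 0.001]
contact_force: [0.3, -0.5, -0.7]
width: 0.0801
gripper_force: 0.0
```

>>> apply_moves:
  steps: [0, 0, -3, 0, 0, 0, -4.3, 0, 0, 0, -4.3, 0, 0, 0, -4.3, 0]

```text
clock: 39.27
position: [0.5076, -0.2357, -0.0272]
ee_rot: [-0.0, -0.003, 1.0, 0.0]
contact_force: [0.3, 0.1, 0.1]
width: 0.0803
gripper_force: 0.0
```

>>> apply_moves:
  steps: [0, 0, 0, 0, 0, 0, 0, 0, 0, 0, 0, 0, 0, 0, 0, 0, 0, 0, 0, 0, 0, 0, 0, 0]
  jaw: 255

```text
clock: 39.77
position: [0.5092, -0.2365, -0.0243]
ee_rot: [0.002, -0.002, 1.0, -0.001]
contact_force: [-0.6, 2.1, 6.9]
width: 0.0524
gripper_force: 82.1
```

The width reads 52 mm for a 56 mm disc, so I'll check with the spot position before lifting.

```bash
python3 - <<'E'
from h import *
im=snap('side','s11'); h=cv2.cvtColor(im,cv2.COLOR_RGB2HSV)
m=cv2.inRange(h,(0,120,80),(8,255,255))|cv2.inRange(h,(172,120,80),(180,255,255)); m[:225]=0;m[265:]=0;m[:,:240]=0;m[:,330:]=0
print(np.argwhere(m)[:,::-1].tolist())
print(w2px('side',[.5074,-.2364,.022]),w2px('side',[.5092,-.2365,.022]))
g=im[225:270,255:295]; w=(g.min(2)>140); 
for r in range(0,45): print(225+r,''.join('#' if x else ('r' if mm else '.') for x,mm in zip(w[r],m[225+r,255:295])))
E
```

```text
[]
[272.85965957 244.76653144] [273.52340913 244.74840428]
225 ........................................
226 ........................................
227 ...............................#........
228 ...............................#........
229 ........................................
230 ........................................
231 ........................................
232 ........................................
233 ........................................
234 ........................................
235 ........................................
236 ........................................
237 ........................................
238 ........................................
239 ........................................
240 ........................................
241 .....................................#..
242 ........................................
243 .........###.............##.............
244 ........####.............###............
245 .......#####.............###............
246 .......#####.............####...........
247 .......####............######...........
248 ..
[... 283 characters left out ...]
.........................
255 ....................................###.
256 .............................##.........
257 .............................#.........#
258 ................................#.......
259 ...........................##...........
260 ...........................#............
261 ....................................##..
262 ........#................##.............
263 ........................#..#............
264 ........................#.....##.......#
265 ........#...............#...#...#..#....
266 ..........................###.##.....#..
267 ........#................#.....#....#...
268 .......#..........................#.....
269 ............................##....#...#.
```

The disc spans columns 262–283 with the finger in the middle, so it is centred. Lifting now.

>>> apply_moves:
  steps: [0, 0, 4, 0, 0, 0, 8, 0, 0, 0, 12, 0, 0, 0, 16, 0, 0, 0, 20, 0, 0, 0, 24, 0, 1.5, 2.5, 24.4, 0, 3.5, 5.9, 24.4, 0]

```text
clock: 40.48
position: [0.5439, -0.1802, 0.2222]
ee_rot: [0.004, -0.0, 1.0, -0.003]
contact_force: [0.7, 1.0, -4.9]
width: 0.0523
gripper_force: 87.4
```

>>> apply_moves:
  steps: [2, 3.4, 0, 0, 4, 6.7, 0, 0, 6, 10, 0, 0, 7.2, 12.1, 0, 0, 7.2, 12.1, 0, 0, 7.2, 12.1, 0, 0, 7.2, 12.1, 0, 0, 7.2, 12.1, 0, 0]

```text
clock: 41.15
position: [0.6139, -0.0572, 0.2172]
ee_rot: [-0.0, -0.002, 1.0, -0.0]
contact_force: [-0.4, 0.9, -4.9]
width: 0.0522
gripper_force: 87.2
```

```bash
python3 - <<'E'
from h import *
s=get_state();print(s['position'],s['width'])
b=snap('side','s12')
cv2.imwrite('pics/c13.png',cv2.resize(b[90:215,230:350,::-1],None,fx=4.7,fy=4.7,interpolation=cv2.INTER_CUBIC))
E
```

```text
[ 0.61389234 -0.05716927  0.21724618] 0.05224279117397812
```

View pics/c13.png

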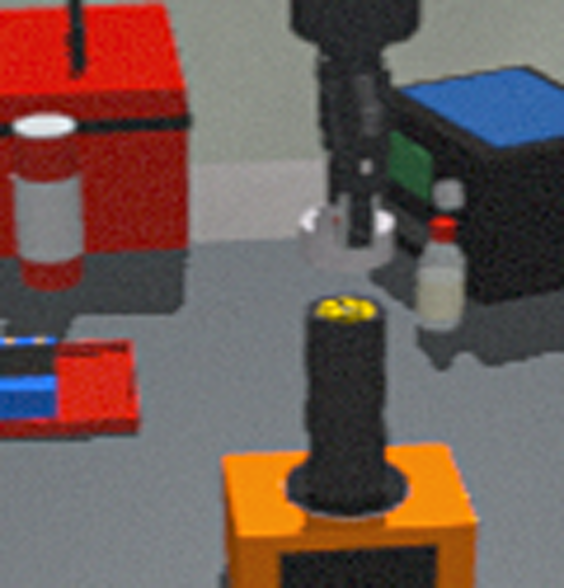

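The weight is held level over the stack, disc centre x about 348 against 346 for the stack. Lowering now.

>>> apply_moves:
  steps: [0.2, 0.1, -0.5, 0, 0.2, 0.1, -2, 0, 0.2, 0.1, -3, 0, 0.2, 0.1, -3.4, 0, 0.2, 0.1, -3.5, 0, 0.2, 0.1, -3.5, 0, 0.2, 0.1, -3.5, 0]

```text
clock: 41.78
position: [0.6171, -0.0554, 0.1825]
ee_rot: [0.0, -0.002, 1.0, -0.0]
contact_force: [0.5, -0.3, -4.7]
width: 0.0528
gripper_force: 87.2
```

>>> apply_moves:
  steps: [0, 0, -0.1, 0, 0, 0, -0.1, 0, 0, 0, -0.1, 0]

```text
clock: 42.03
position: [0.6169, -0.0552, 0.1815]
ee_rot: [0.0, -0.003, 1.0, -0.0]
contact_force: [-0.0, 0.2, -3.5]
width: 0.0525
gripper_force: 87.2
```

Just touching. I'll ease down 1 mm more, release and retreat upwards.

>>> apply_moves:
  steps: [0, 0, -0.1, 0, 0, 0, -0.1, 0, 0, 0, -0.1, 0]

```text
clock: 42.28
position: [0.6167, -0.0552, 0.1801]
ee_rot: [-0.0, -0.003, 1.0, 0.0]
contact_force: [-0.0, -1.1, -4.1]
width: 0.0524
gripper_force: 87.2
```

>>> apply_moves:
  steps: [0, 0, 0, 0, 0, 0, 0, 0, 0, 0, 0, 0, 0, 0, 0, 0, 0, 0, 0, 0]
  jaw: 30

```text
clock: 42.7
position: [0.617, -0.0553, 0.1806]
ee_rot: [0.001, -0.003, 1.0, -0.0]
contact_force: [0.3, -0.6, 0.5]
width: 0.0755
gripper_force: 0.0
```

>>> apply_moves:
  steps: [0, 0, 1, 0, 0, 0, 3, 0, 0, 0, 5, 0, 0, 3, 6, 0, 0, 7, 6, 0, 0, 11, 6, 0, 0, 15, 6, 0, 0, 19, 6, 0]

```text
clock: 43.37
position: [0.6168, 0.1363, 0.2414]
ee_rot: [0.001, -0.002, 1.0, 0.0]
contact_force: [0.8, -0.0, 0.4]
width: 0.0755
gripper_force: 0.0
```

>>> apply_moves:
  steps: [0, 4, 0, 0, 0, 6, 0, 0, 0, 6, 0, 0, 0, 6, 0, 0, 0, 6, 0, 0, 0, 6, 0, 0]

```text
clock: 43.87
position: [0.6169, 0.1933, 0.2405]
ee_rot: [0.0, -0.002, 1.0, -0.0]
contact_force: [-0.6, -0.8, -0.5]
width: 0.075
gripper_force: 0.0
```

```bash
python3 - <<'E'
from h import *
s=get_state();print(s['position'],s['contact_force'])
a=snap('top','t13');b=snap('side','s13')
h=cv2.cvtColor(a,cv2.COLOR_RGB2HSV)
m=cv2.inRange(h,(0,120,80),(8,255,255))|cv2.inRange(h,(172,120,80),(180,255,255))
m[:110]=0;m[175:]=0;m[:,255:300][:]=m[:,255:300];m[:,:255]=0;m[:,300:]=0
c=np.argwhere(m).mean(0)[::-1];print(c,px2w('top',*c,.226))
w=(a.min(2)>120); ys,xs=np.nonzero(w[115:175,255:300]);print('disc',xs.min()+255,xs.max()+255,ys.min()+115,ys.max()+115)
# side disc extents per column
w=(b.min(2)>140)[120:180,280:330]; ys,xs=np.nonzero(w)
print('side',xs.min()+280,xs.max()+280,ys.min()+120,ys.max()+120)
for x in range(280,330):
    q=np.nonzero(w[:,x-280])[0]
    if len(q):print(x,q.min()+120,q.max()+120,end='; ')
E
```

```text
[0.61692112 0.19330866 0.24045874] [-0.55105223 -0.84306114 -0.50321069]
[281.38095238 146.35714286] [ 0.61356456 -0.06413443  0.226     ]
disc 255 299 115 157
side 280 327 123 152
280 125 140; 281 124 139; 282 124 140; 283 125 140; 284 124 140; 285 125 140; 286 124 139; 287 124 139; 288 125 139; 289 124 139; 290 124 139; 291 124 139; 292 124 139; 293 124 139; 294 124 139; 295 124 139; 296 124 139; 297 124 139; 298 124 139; 299 124 139; 300 124 139; 301 124 139; 302 124 139; 303 123 139; 304 124 152; 305 124 152; 306 123 152; 307 123 152; 308 146 152; 309 146 152; 310 146 152; 311 146 151; 312 147 151; 313 148 150; 320 147 147; 321 147 149; 322 147 149; 323 147 149; 324 147 149; 325 147 149; 326 147 149; 327 148 148;
```

The red mask may have picked up orange stand pixels, so I'll check more tightly.

```bash
python3 - <<'E'
from h import *
a=cv2.imread('pics/t13.png'); h=cv2.cvtColor(a,cv2.COLOR_BGR2HSV)
w=(h[...,1]<45)&(h[...,2]>130); r=((h[...,0]<6)|(h[...,0]>172))&(h[...,1]>120)
for y in range(128,168): print(y,''.join('#' if w[y,x] else 'r' if r[y,x] else 'o' if h[y,x,1]>150 else '.' for x in range(255,302)))
q=np.argwhere(r[138:156,268:290]).mean(0)[::-1]+[268,138];print(q,px2w('top',*q,.226))
b=cv2.imread('pics/s13.png');h=cv2.cvtColor(b,cv2.COLOR_BGR2HSV)
for y in range(132,168): print(y,''.join('#' if h[y,x,1]<45 and h[y,x,2]>125 else 'r' if h[y,x,1]>120 and (h[y,x,0]<6 or h[y,x,0]>172) else 'k' if h[y,x,2]<60 else '.' for x in range(285,325)))
E
```

```text
128 ###############################################
129 ##...................#.#..#######..#..#.#######
130 #.ooooooooooooooooooooooooooo...............###
131 #.oooooooooooooooooooooooooooooooooooooooooo.##
132 #.oooooooooooooooooooooooooooooooooooooooooo.##
133 ..ooooooooooooooooo.......oooooooooooooooooo.##
134 ..ooooooooooooooo..#######...ooooooooooooooo.##
135 ..ooooooooooooo..############.oooooooooooooo.##
136 ..oooooooooooo.###############..oooooooooooo.##
137 .oooooooooooo.##################.ooooooooooo.##
138 .ooooooooooo.####################.oooooooooo...
139 .oooooooooo..####################..oooooooooo..
140 .oooooooooo.######################.oooooooooo..
141 .ooooooooo..#######################.ooooooooo..
142 .ooooooooo..##########..###########.ooooooooo..
143 .oooooooooo.########..rr..#########.ooooooooo..
144 .oooooooooo.########.rrrr..########.ooooooooo..
145 .ooooooooo..#######.rrrrrr.########.ooooooooo..
146 .ooooooooo..#######.rrrrrr.########.ooooooooo..
147 .ooooooooo.#########.rrrrr.########.ooooooooo..
148 .ooooooooo.#########..rrr.#########.ooooooooo..
149 .ooo
[... 1965 characters left out ...]
....########.....k..#####
153 .....#........##.#.####.#..........#####
154 .......#.......###.#......#........#####
155 ........#.......###..#.##..........#####
156 #.....#.#.....############....#....#####
157 .....###....#.###.#.#####....#.#########
158 #.....#.#.....###########.....#.###.####
159 ...######..kk......#......k.##..#...####
160 .###.#..#..kkkkkkkkkkkkkkkk..#..........
161 ..#.#...#..kkkkkkkkkkkkkkkk.##.#........
162 ...#...##.kkkkkkkkkkkkkkkkk.#####.......
163 ...#...##.kkkkkkkkkkkkkkkkk.#.#.........
164 .....####.kkkkkkkkkkkkkkkkk.#.#.##......
165 ..##...##.kkkkkkkkkkkkkkkk..##.####.....
166 #.##.####.kkkkkkkkkkkkkkkk..########....
167 ##.##.#.#.kkkkkkkkkkkkkkkk..#..#..##..k.
```

The weight spot is at (0.6149, −0.0559), 0.3 mm from the plate centre, and the disc looks flat. I'll do a last battery check in the tray and then hand in.

```bash
python3 - <<'E'
from h import *
a=cv2.imread('pics/t13.png'); h=cv2.cvtColor(a,cv2.COLOR_BGR2HSV)
m=cv2.inRange(h,(100,120,80),(125,255,255)); m[:190]=0;m[290:]=0;m[:,:110]=0;m[:,200:]=0
r=cv2.minAreaRect(np.argwhere(m)[:,::-1].astype(np.float32)); p=px2w('top',*r[0],.029)
print(r,p)
if abs(p[0]-.412)<.05 and abs(p[1]-.2595)<.04: print(sign_off())
E
```

```text
((166.5, 237.5), (17.0, 11.0), 90.0) [0.41130981 0.22351304 0.029     ]
the job is handed in; nothing more can be done
None
```

The job is handed in: battery in the tray, stand on its feet plate up, all six wheels stacked, weight centred on top within about 1 mm; at the last check the arm hid half the battery, but its visible end was where I left it.

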